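# Lock a tube rack onto the shaker

### The arm

A 6-joint arm with a two-finger parallel gripper is mounted at the origin on a cart in front of the work surface, level with it; the furniture and walls round the work are solid. World frame = base frame: x ahead of the robot, y to its left, z up, the work surface at z = 0. Lengths are in m, angles in rad, forces in N, time in s.
With the tool pointing down it reaches from about 0.375 to 0.975 m from the base axis. Payload 3.8 kg.
Tool frame: the origin (TCP) lies on the centre line of the jaws, within the pads' length; the fingertips stand 14 mm ahead of it and the grasp point (between the pads) lies 5 mm behind it; z points along the fingers, y is the line along which they close (so a half turn about z gives the same grasp; the last joint's range is limited). The gripper opens to 85 mm and grips with 20 to 120 N. Pads are 22 mm wide; open, the fingers measure 114 mm over their backs; the gripper's body (76 mm by 85 mm) begins 54 mm behind the grasp point. The pads swing forward as they close: fully open they stand 13 mm farther back than shut.
Start: joints at [1.263, 0.264, 1.604, -0, 1.274, -0.037], TCP at [0.181, 0.65, 0.245] pointing down, gripper open.
Joint ranges: [-2.63, 2.63], [-0.94, 2.18], [0.31, 2.57], [-1.31, 4.45], [0, 2.66], [-2.55, 2.55]. Speed limits (rad/s): [2.57, 2.57, 3.14, 3.14, 3.14, 3.14].

### API

Orientations are given as a rotation vector (axis times angle).
In Python, from workcell import bot, eyes, spot_in gives the robot as it stands.
- The arm moves only by the tool carry_out, never from a script. Its argument "series" is text: rows parted by semicolons, each of 4 numbers parted by spaces: the shift along the world's x, y, z in m, then the turn about the world's z in degrees. In form: tx ty tz roll; .... A call has 1 to 20 rows; each row shifts and turns the commanded pose from where the row before left it; what a row does not reach is not made up. A row lasts 1/8 s, in which the tool goes at most 62.5 mm and 10.7 degrees, less where a joint would pass 70% of its speed; a pose out of reach is approached as far as the arm can. A call is refused whole if a number of a shift passes 0.0625 or a number of a turn 10.7, either way. A call with a gripper value outside its range is refused whole. "jaw" is the gripper command: -1 is shut, 1 is fully open, values between are in proportion, set as the call begins (left out, the last holds). The fingers move at their own pace and stop on an object; "grip_force" is the grip in N (left out, the last holds). Time passes only in rows, so rows that do not move let the fingers close. It gives the time, the measured TCP pose, the force, the opening and the grip force at its end, in the units of the state.
- bot.read_state(): the state, without advancing time (a new reading comes with each control period).
- eyes.read_camera(name): name is "scene" or "side" or "wrist"; returns (picture, depth): 384x512x3 uint8, blue, green, red; 384x512 float32, m along the optical axis (not along the pixel's ray), 0 where there is no reading.
- eyes.get_calibration(name): a dict with "K" (3x3 intrinsics, pixels), "position" and "rotation" of the camera in the world; the wrist camera has in their place "T_tool_cam" (4x4, takes a point from camera to tool coordinates, whose origin is the TCP and whose axes are the flange's). Camera axes: x right, y down, z forward; pixel columns grow to the right and rows downward; lengths in m; the calibration is good to about 2 mm. A picture is of the moment at which its call begins: read the wrist's pose just before it. get_calibration takes no time and is no camera call.
- bot.finish_job(): hands the job in; it is judged then, once.
Trained networks look in the newest picture that a camera, given by its name, has taken for a name from the list of things; names that differ only in an ending like _2 or _b are one class to them, and where a whole thing is asked for, a point or a joint stands for the part that bears it (a point fixed in the world has none). Each returns a list of dicts, best first, with "score" (0 to 1); they miss things now and then, are a little off and sometimes report something else, mostly with a low value. They report only what shows in the picture. A call takes as long as a camera call.
- spot_in(camera, target): "rect" ([centre column, centre row, width, height] in pixels, round what is visible of it).
The state is a dict: "time": time; "q": joint angles; "joint_vel": joint speeds; "joint_torque": joint torques, N m; "tool_pos": TCP position; "tcp_rot": TCP orientation; "wrist_force": force on the tool from outside, world axes, zero at the start; "torque": the same for the moment, N m; "width": opening from 0.0 (shut) to 1.0 (fully open); "grip_force": force on a finger pad.
Only numpy, scipy, OpenCV 4.12 (cv2) and the standard library are available. Lean on these libraries where they do the work, as an engineer would, in place of code of your own. Each camera call takes 0.05 s, during which the arm holds its last target. There are 200 camera calls.

### The job

Take the turquoise tube rack from the front of the bench, right of the shaker, and set it gently on the shaker platform, lengthways between the dark angle stops and the parked retaining bar. Then lift the bar by its blue handle over the teeth of its guide, bring it up to the rack and lower it fully into the notches nearest the rack, so that the rack cannot walk while shaking. Leave the orange rack and the other things on the bench alone.

Things in the scene. Friction and masses are not known exactly. Their poses are not given: they have to be found in the camera images.
- rack_mid (a point): centre of the loose turquoise tube rack to be loaded (at the bench's front edge, right of the shaker), 20 mm above its underside. 68 mm wide (x), 160 mm long (y), top plate at 40 mm, tubes (fixed in it) up to 46 mm, about 0.18 kg. Grasp it across its 68 mm width near mid-length; the long sides are open between 12 and 37 mm up. z up; starts on the bench, may go on either way round
- other_rack_mid (a point): the same point of the orange tube rack, of the same size; it stays where it is
- shaker: platform shaker, fixed on the bench: white housing, knobs and display on its front (-x), aluminium platform 180 mm (x) x 296 mm (y), its top 85 mm above the bench. Origin: centre of the underside; y along the platform, towards the angle stops; z up
- nest (a point): point on the platform top under the rack's centre when locked (rack_mid 20 mm above it, length along y). Axes as the shaker's. Two dark angle stops, 26 mm high with flared tops, at y = +83 mm from here and two low guides (10 mm high, y = -76 to -40 mm) leave 84 mm in x. A locked rack has 3 mm play each way in y; set down up to 15 mm nearer the bar (-y), it is pushed home by the bar
- guide (a point): middle of the tooth nearest the rack, on the floor of the slots of the bar's guide (16 mm above the platform); axes as the shaker's. Two dark metal cheeks, 50 mm high above the platform, inner faces at x = +-71 mm, each with a slot 26 mm high. Slot floor: teeth 8 mm high and 6 mm wide at y = 0 and -18 mm from here, flat parking bay from y = -21 to -74 mm, slot's rack end at +18 mm
- bar_grip (a point): centre of the blue handle of the retaining bar: 36 mm (x), 15 mm (y), 42 mm high. Axes as the shaker's when the bar sits square. 58 mm above the platform when the bar is down. Grasp it from above across x or y. The steel bar below it (136 x 28 x 30 mm, about 0.22 kg in all) has its top 22 mm under this point
- bar_rods (a point): middle of the retaining bar, 38 mm below bar_grip, between its two 8 mm rods, which lie along x, 9 mm to either side in y, their ends captive in the guide's slots. The bar starts down in the parking bay. It must rise 8 mm to pass the teeth and can rise 18 mm at most; pushing without lifting will not move it past a tooth. It can also drop into a wrong notch, 18 mm short of home
- bar_home (a point): where bar_grip is when the bar is fully down in the notches nearest the rack (one rod on each side of the tooth at guide), 58 mm above the platform; axes as the shaker's
- cooling_block: blue block with many small holes, 78 x 115 x 30 mm, a bystander; origin at the centre of its underside
- glass_bottle: glass reagent bottle with a blue cap behind the shaker, 56 mm across, 102 mm high, a bystander; origin at the centre of its underside
- dry_bath_1: beige heating unit fixed on the bench behind and between the racks' and the shaker's places, 200 mm wide (y), 220 mm high; a similar white one stands 280 mm to its right, a little further back. Origin on the bench; its front starts 180 mm in front (-x) of the origin and slopes back upwards. Keep the carried rack and the gripper clear of it

How it is judged:
On the way, in this order (a step that is already met when the one before it is completed fails the run):
1. the turquoise rack stands flat in its place on the platform while the bar is not yet home (z of rack_mid in the frame of nest below 0.024 m and x of rack_mid in the frame of nest between -0.009 and 0.009 m and y of rack_mid in the frame of nest between -0.03 and 0.006 m and angle between rack_mid's own z axis and vertical below 0.06 rad and y of bar_grip in the frame of bar_home below -0.012 m), for 0.2 s.
2. the bar is down in the notches nearest the rack (distance between bar_grip and bar_home below 0.006 m and z of bar_grip in the frame of bar_home below 0.003 m), for 0.2 s.
At the end, for the whole second after the job is handed in: the turquoise rack stands flat on the platform in its place (within 6 mm lengthways, 9 mm sideways, square within 7 degrees) and the retaining bar rests level in the notches nearest the rack (handle within 6 mm of its home point and no more than 3 mm above it) (all of step 2 and z of rack_mid in the frame of nest between 0.016 and 0.024 m and x of rack_mid in the frame of nest between -0.009 and 0.009 m and y of rack_mid in the frame of nest between -0.006 and 0.006 m and angle between rack_mid's own z axis and vertical below 0.06 rad and angle between the y axis of rack_mid and the y axis of nest, either way round below 0.13 rad and angle between bar_grip's own z axis and vertical below 0.08 rad); the robot touches nothing.
It fails at once if the orange rack is disturbed (moved more than 20 mm) (distance of other_rack_mid from where it was at the start of the episode above 0.02 m).
It fails at once if another thing on the bench (blue cooling block, glass bottle) is moved more than 30 mm (distance of any of cooling_block, glass_bottle from where it was at the start of the episode above 0.03 m).
It fails at once if the turquoise rack is tipped by more than 35 degrees (angle between rack_mid's own z axis and vertical above 0.61 rad).
It fails at once if the rack is dropped or banged onto the shaker (faster than 0.5 m/s within 30 mm of the platform) (linear speed of rack above 0.5 m/s and horizontal distance between rack_mid and nest below 0.06 m and z of rack_mid in the frame of nest below 0.05 m).
It also fails if it takes over 51 s, if anything falls off the work surface, if the arm or the gripper's body presses on something with over 40 N, if the wrist force passes 120 N, or if a joint passes its speed limit or range.

## Working session

There is one attempt and no reset: what is moved stays moved. The work goes in short steps, Python scripts to look and compute and a tool call to move; the robot and the scene stay as the last step left them, time stands still between calls to the robot, and variables do not carry over. Pictures are saved under pics/ and viewed, at most 10 in all, crops included, and the job is handed in when it is done.

Besides the shell and the picture viewer there is one more tool, called as name(argument=value, ...) on one line, values as JSON. carry_out: Moves the arm, as the interface text tells. Its arguments: {"type":"object","properties":{"series":{"type":"string"},"jaw":{"type":"number"},"grip_force":{"type":"number"}},"required":["series"]}

```bash
mkdir -p pics; cat > h.py <<'E'
import numpy as np, cv2
from workcell import bot, eyes, spot_in
from scipy.spatial.transform import Rotation as R
def cam(name):
    s=bot.read_state(); im,d=eyes.read_camera(name); c=eyes.get_calibration(name)
    K=np.array(c["K"])
    if name=="wrist":
        T=np.array(c["T_tool_cam"]); Rt=R.from_rotvec(s["tcp_rot"]).as_matrix()
        Rc=Rt@T[:3,:3]; p=Rt@T[:3,3]+np.array(s["tool_pos"])
    else: Rc=np.array(c["rotation"]); p=np.array(c["position"])
    if Rc.ndim==1: Rc=R.from_rotvec(Rc).as_matrix()
    return im,d,K,Rc,p
def cloud(d,K,Rc,p):
    v,u=np.indices(d.shape); P=np.stack([(u-K[0,2])/K[0,0]*d,(v-K[1,2])/K[1,1]*d,d],-1)
    W=P@Rc.T+p; W[d<=0]=np.nan; return W
E
python3 - <<'E'
from h import *
ims=[]
for n in ["scene","side"]:
    im,d,K,Rc,p=cam(n); W=cloud(d,K,Rc,p); np.savez(f"{n}.npz",im=im,W=W)
    cv2.imwrite(f"pics/{n}0.png",im); print(n,p.round(3),Rc[:,2].round(2))
    for t in ["rack_mid","other_rack_mid","shaker","bar_grip","cooling_block","glass_bottle","dry_bath_1"]:
        for r in spot_in(n,t)[:2]:
            u,v,w,h=map(int,r["rect"]); print(t,round(r["score"],2),u,v,w,h,W[min(v,383),min(u,511)].round(3))
s=bot.read_state(); print(s["time"],s["tool_pos"],s["tcp_rot"],s["width"])
E
```

```text
scene [-0.017 -0.659  0.873] [ 0.53  0.55 -0.65]
rack_mid 0.93 324 306 64 54 [ 0.443 -0.408  0.04 ]
other_rack_mid 0.91 267 260 48 53 [ 0.446 -0.194  0.039]
other_rack_mid 0.72 196 170 36 28 [0.512 0.229 0.12 ]
shaker 0.96 180 173 86 63 [0.449 0.232 0.139]
shaker 0.57 325 305 66 55 [ 0.446 -0.408  0.042]
bar_grip 0.76 195 168 35 26 [0.512 0.232 0.127]
cooling_block 0.89 226 227 40 30 [0.452 0.003 0.033]
glass_bottle 0.67 237 157 15 27 [0.718 0.242 0.066]
side [0.578 1.077 0.735] [ 0.02 -0.86 -0.51]
rack_mid 0.58 293 163 25 20 [ 0.454 -0.356  0.04 ]
rack_mid 0.45 299 221 36 24 [0.465 0.041 0.031]
other_rack_mid 0.58 298 191 18 33 [ 0.454 -0.131  0.041]
shaker 0.64 299 284 102 123 [0.496 0.381 0.085]
bar_grip 0.69 286 235 59 30 [0.519 0.246 0.128]
cooling_block 0.96 298 223 39 22 [0.469 0.051 0.031]
glass_bottle 0.71 207 265 21 36 [0.723 0.283 0.064]
0.8 [0.18057536 0.65040833 0.24534882] [4.24061789e-01 3.11281901e+00 1.36755970e-04] 1.0027795492275675
```

View pics/scene0.png

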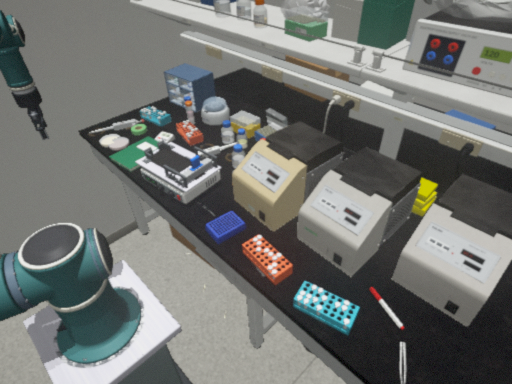

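View pics/side0.png

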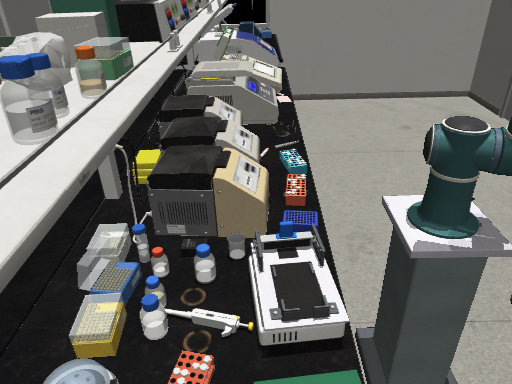

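```bash
python3 - <<'E'
from h import *
# top-plane clouds of rack & platform from both cameras
for n in ["scene","side"]:
    f=np.load(n+".npz"); W=f["W"]; im=f["im"]; hsv=cv2.cvtColor(im,cv2.COLOR_BGR2HSV)
    x,y,z=W[...,0],W[...,1],W[...,2]
    for nm,m in {"rack":(y<-.29)&(y>-.55)&(x<.62)&(x>.3)&(z>.033)&(z<.05),
      "plat":(y>.1)&(y<.6)&(x>.3)&(x<.7)&(z>.08)&(z<.09),
      "barhi":(y>.1)&(y<.35)&(x>.3)&(x<.7)&(z>.150)&(z<.2),
      "orange":(y<-.1)&(y>-.29)&(x<.62)&(x>.3)&(z>.033)&(z<.05),
      "cheektop":(y>.1)&(y<.6)&(x>.3)&(x<.7)&(z>.131)&(z<.14),
      "stops":(y>.36)&(y<.6)&(x>.3)&(x<.7)&(z>.1)&(z<.12)}.items():
        P=W[m]
        if len(P)<10: print(n,nm,len(P)); continue
        r=cv2.minAreaRect(P[:,:2].astype(np.float32))
        print(n,nm,len(P),"rect",np.round(r[0],3),np.round(r[1],3),round(r[2],1),"lim",np.percentile(P,[1,99],axis=0).round(3).tolist())
E
```

```text
scene rack 1508 rect [ 0.516 -0.388] [0.198 0.16 ] 14.1 lim [[0.409, -0.483, 0.035], [0.593, -0.303, 0.05]]
scene plat 1372 rect [0.515 0.301] [0.183 0.404] 6.4 lim [[0.41, 0.203, 0.081], [0.597, 0.495, 0.09]]
scene barhi 56 rect [0.568 0.174] [0.03  0.189] 35.1 lim [[0.503, 0.1, 0.15], [0.615, 0.248, 0.169]]
scene orange 1075 rect [ 0.514 -0.185] [0.182 0.185] 81.2 lim [[0.422, -0.28, 0.034], [0.604, -0.102, 0.049]]
scene cheektop 149 rect [0.523 0.213] [0.16  0.236] 5.9 lim [[0.434, 0.102, 0.131], [0.6, 0.335, 0.14]]
scene stops 116 rect [0.495 0.471] [0.101 0.048] 7.4 lim [[0.446, 0.442, 0.101], [0.546, 0.494, 0.12]]
side rack 311 rect [ 0.484 -0.404] [0.164 0.179] 81.1 lim [[0.405, -0.48, 0.034], [0.5, -0.321, 0.049]]
side plat 5409 rect [0.516 0.295] [0.184 0.42 ] 7.9 lim [[0.409, 0.241, 0.082], [0.6, 0.505, 0.09]]
side barhi 116 rect [0.566 0.171] [0.037 0.194] 33.8 lim [[0.501, 0.1, 0.15], [0.632, 0.251, 0.17]]
side orange 433 rect [ 0.458 -0.18 ] [0.167 0.067] 84.2 lim [[0.421, -0.259, 0.034], [0.495, -0.1, 0.049]]
side cheektop 271 rect [0.527 0.212] [0.163 0.253] 9.8 lim [[0.433, 0.101, 0.131], [0.605, 0.336, 0.139]]
side stops 313 rect [0.493 0.469] [0.099 0.041] 6.0 lim [[0.444, 0.446, 0.1], [0.544, 0.493, 0.12]]
```

The scene view shows the turquoise rack at (325,306), the orange rack at (267,258), the blue block at (226,227) and the shaker at (180,170). The bar's blue handle is near the right end of the shaker. The side view shows the stops near (275,315) and (330,315), and the handle at (287,229). Next I'll refine the poses by colour and region.

```bash
python3 - <<'E'
from h import *
def rep(n,nm,m,W):
    m=m.astype(np.uint8); k,l,st,_=cv2.connectedComponentsWithStats(m)
    if k<2: print(n,nm,'none'); return
    P=W[l==1+np.argmax(st[1:,4])]
    r=cv2.minAreaRect(P[:,:2].astype(np.float32))
    print(n,nm,len(P),np.round(r[0],4),np.round(r[1],4),round(r[2],1),"lim",np.percentile(P,[1,99],axis=0).round(3).tolist())
for n in ["scene","side"]:
    f=np.load(n+".npz"); W=f["W"]; im=f["im"]; h,s,v=cv2.split(cv2.cvtColor(im,cv2.COLOR_BGR2HSV))
    x,y,z=W[...,0],W[...,1],W[...,2]
    rep(n,"turq",(x<.6)&(x>.3)&(y<-.29)&(y>-.6)&(z>.034)&(z<.05)&(x<.51),W)
    rep(n,"orange",(x<.51)&(x>.3)&(y<-.08)&(y>-.3)&(z>.034)&(z<.05),W)
    rep(n,"handle",(x<.58)&(x>.44)&(y<.3)&(y>.17)&(z>.155)&(z<.175)&(h>95)&(h<130)&(s>100),W)
    rep(n,"handleall",(x<.58)&(x>.44)&(y<.3)&(y>.17)&(z>.125)&(z<.175)&(h>95)&(h<130)&(s>100),W)
    rep(n,"bartop",(x<.61)&(x>.4)&(y<.3)&(y>.17)&(z>.116)&(z<.1275),W)
    # stops each
    for a,b in((.40,.495),(.495,.6)):
        rep(n,"stop",(x>a)&(x<b)&(y>.40)&(y<.56)&(z>.098)&(z<.115),W)
    for a,b in((.40,.51),(.51,.62)):
        rep(n,"cheek",(x>a)&(x<b)&(y>.16)&(y<.4)&(z>.13)&(z<.14),W)
        rep(n,"lowguide",(x>a)&(x<b)&(y>.25)&(y<.4)&(z>.0915)&(z<.0985),W)
    # platform edge fit: x extremes by y bins
    for yy in np.arange(.24,.54,.04):
        m=(abs(y-yy)<.01)&(z>.08)&(z<.09)&(x>.35)&(x<.7)
        if m.sum()>20: print(n,round(yy,2),np.percentile(x[m],[1,99]).round(3),end=' ')
    for xx in np.arange(.42,.6,.04):
        m=(abs(x-xx)<.01)&(z>.08)&(z<.09)&(y>.16)&(y<.6)
        if m.sum()>20: print('X',round(xx,2),np.percentile(y[m],[1,99]).round(3),end=' ')
    print()
E
```

```text
scene turq 1377 [ 0.4537 -0.4038] [0.0705 0.1604] 14.1 lim [[0.408, -0.484, 0.038], [0.498, -0.326, 0.049]]
scene orange 941 [ 0.4597 -0.1759] [0.1622 0.0686] 83.9 lim [[0.421, -0.256, 0.036], [0.495, -0.099, 0.049]]
scene handle 38 [0.5196 0.2397] [0.0327 0.0126] 4.6 lim [[0.503, 0.233, 0.155], [0.535, 0.246, 0.167]]
scene handleall 103 [0.5185 0.2387] [0.048  0.0181] 10.2 lim [[0.496, 0.229, 0.125], [0.542, 0.245, 0.166]]
scene bartop 164 [0.5248 0.2415] [0.1285 0.0305] 6.4 lim [[0.464, 0.222, 0.116], [0.588, 0.261, 0.127]]
scene stop 46 [0.4628 0.4639] [0.0319 0.0447] 2.3 lim [[0.446, 0.441, 0.098], [0.478, 0.486, 0.115]]
scene stop 51 [0.5335 0.4782] [0.0287 0.0473] 44.7 lim [[0.509, 0.453, 0.099], [0.547, 0.491, 0.115]]
scene cheek 72 [0.4437 0.2633] [0.0109 0.1197] 6.3 lim [[0.434, 0.205, 0.13], [0.452, 0.321, 0.139]]
scene lowguide 17 [0.4363 0.2902] [0.0032 0.0597] 5.8 lim [[0.433, 0.261, 0.092], [0.44, 0.319, 0.098]]
scene cheek 63 [0.5918 0.2778] [0.0104 0.1191] 5.9 lim [[0.582, 0.22, 0.13], [0.601, 0.336, 0.14]]
scene lowguide 10 [0.555  0.3473] [0.0256 0.007 ] 89.7 lim [[
[... 1029 characters left out ...]
44, 0.493, 0.114]]
side cheek 117 [0.4415 0.2642] [0.0092 0.1203] 6.4 lim [[0.432, 0.205, 0.131], [0.451, 0.323, 0.138]]
side lowguide 36 [0.4634 0.3354] [0.0073 0.0357] 8.3 lim [[0.458, 0.318, 0.092], [0.467, 0.353, 0.098]]
side cheek 105 [0.59   0.2813] [0.0084 0.1186] 6.4 lim [[0.581, 0.225, 0.131], [0.598, 0.34, 0.138]]
side lowguide 33 [0.5532 0.3456] [0.0065 0.0341] 5.3 lim [[0.549, 0.329, 0.092], [0.558, 0.362, 0.098]]
side 0.24 [0.448 0.61 ] side 0.28 [0.443 0.605] side 0.32 [0.422 0.599] side 0.36 [0.418 0.594] side 0.4 [0.413 0.589] side 0.44 [0.408 0.585] side 0.48 [0.403 0.581] X 0.42 [0.3   0.492] X 0.46 [0.239 0.497] X 0.5 [0.247 0.501] X 0.54 [0.25  0.506] X 0.58 [0.255 0.508]
```

```bash
python3 - <<'E'
from h import *
W=np.concatenate([np.load(n+".npz")["W"].reshape(-1,3) for n in("scene","side")])
for y0 in np.arange(-.5,.22,.06):
    o=[]
    for z0 in (.06,.1,.14,.18,.22,.26,.3):
        m=(abs(W[:,1]-y0)<.03)&(abs(W[:,2]-z0)<.02)&(W[:,0]>.3)&(W[:,0]<1)
        o.append(round(float(np.percentile(W[m,0],1)),3) if m.sum()>5 else None)
    print(round(y0,2),o)
E
```

```text
-0.5 [0.437, 0.659, 0.661, 0.696, 0.755, None, None]
-0.44 [0.424, 0.98, None, None, 0.975, 0.973, 0.98]
-0.38 [0.41, 0.586, 0.586, 0.62, 0.681, None, None]
-0.32 [0.405, 0.586, 0.587, 0.619, 0.682, None, None]
-0.26 [0.419, 0.584, 0.588, 0.62, 0.683, None, None]
-0.2 [0.422, 0.586, 0.59, 0.624, 0.686, None, None]
-0.14 [0.429, 0.583, 0.59, 0.605, 0.658, None, None]
-0.08 [0.434, 0.556, 0.558, 0.59, 0.653, 0.972, 0.98]
-0.02 [0.555, 0.56, 0.562, 0.594, 0.657, 0.973, 0.982]
0.04 [0.562, 0.563, 0.565, 0.599, 0.662, 0.971, 0.981]
0.1 [0.571, 0.57, 0.571, 0.607, 0.666, None, None]
0.16 [0.632, 0.902, None, None, None, None, None]
```

carry_out(series="0.05 -0.06 0.02 -8;0.05 -0.06 0.02 -8;0.05 -0.06 0 -8;0.04 -0.06 0 -8;0.03 -0.06 0 -8;0.02 -0.06 0 -8;0 -0.06 0 -8;0 -0.06 0 -4.5;0 -0.06 0 0;0 -0.06 0 0;0 -0.06 0 0;0 -0.06 0 0;0 -0.06 0 0;0 -0.06 0 0;0 -0.06 0 0;0 -0.06 0 0;0 -0.06 0 0;0.01 -0.033 -0.04 0;0 0 0 0;0 0 0 0", jaw=1)

```text
time: 3.3
tool_pos: [0.3903, -0.3506, 0.2364]
tcp_rot: [-1.934, -2.474, -0.001]
wrist_force: [0.7, 0.2, 0.1]
width: 1.002
grip_force: 0.0
```

```bash
python3 - <<'E'
from h import *
im,d,K,Rc,p=cam("wrist"); W=cloud(d,K,Rc,p); cv2.imwrite("pics/w1.png",im)
print(spot_in("wrist","rack_mid")[:2])
x,y,z=W[...,0],W[...,1],W[...,2]
m=((x>.34)&(x<.56)&(y<-.29)&(y>-.55)&(z>.033)&(z<.055)).astype(np.uint8)
k,l,st,_=cv2.connectedComponentsWithStats(m); P=W[l==1+np.argmax(st[1:,4])]
print(cv2.minAreaRect(P[:,:2].astype(np.float32)),np.percentile(P[:,2],[1,50,99]))
m=(x>.36)&(x<.55)&(z<.02)&(z>-.02); print(np.median(z[m]))
E
```

```text
[{'rect': [302.8, 216.0, 63.0, 132.6], 'score': 0.91}]
((0.45490705966949463, -0.4059014618396759), (0.06896766275167465, 0.16009998321533203), 13.681330680847168) [0.03902866 0.04161508 0.04847854]
0.0008746975746968255
```

View pics/w1.png

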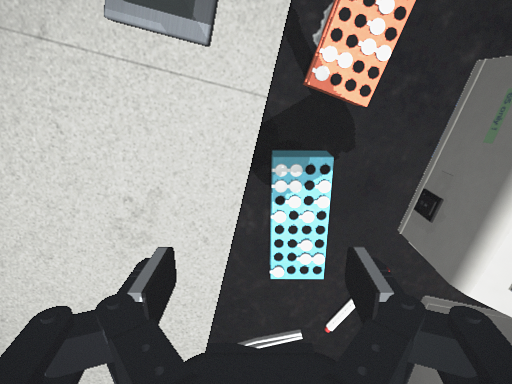

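The wrist view shows the turquoise rack at (302,216), lined up with the jaws. Its centre is (0.4545, -0.405), with the top plate at 0.041.

carry_out(series="0.032 -0.027 -0.03 0;0.032 -0.027 -0.04 0;0 0 -0.045 0;0 0 -0.03 0;0 0 0 0;0 0 0 0")

```text
time: 4.15
tool_pos: [0.4558, -0.4053, 0.0937]
tcp_rot: [1.931, 2.473, -0.001]
wrist_force: [0.1, 1.2, -0.4]
width: 0.998
grip_force: 0.0
```

carry_out(series="-0.001 0 -0.03 0;0 0 -0.03 0;0 0 -0.012 0;0 0 0 0;0 0 0 0")

```text
time: 4.78
tool_pos: [0.4547, -0.4059, 0.0212]
tcp_rot: [1.932, 2.473, -0.001]
wrist_force: [-0.4, 0.2, -0.8]
width: 1.001
grip_force: 0.0
```

carry_out(series="0 0 0 0;0 0 0 0;0 0 0 0;0 0 0 0;0 0 0 0;0 0 0 0", jaw=-1, grip_force=45)

```text
time: 5.52
tool_pos: [0.4543, -0.4057, 0.0212]
tcp_rot: [1.933, 2.474, -0.001]
wrist_force: [-2.3, 0.4, 5.5]
width: 0.78
grip_force: 48.4
```

carry_out(series="0 0 0.02 0;0 0 0.04 0;0 0 0.05 0;0 0 0.05 0;-0.01 0.02 0.05 0;-0.01 0.04 0.02 0;-0.01 0.05 0 0;-0.01 0.05 0 0;0 0.05 0 0;0 0.05 0 0;0 0.05 0 0;0 0.05 0 -1;0 0.05 0 -1;0 0.05 0 -1;0 0.05 0 -1;0 0.05 0 -1;0 0.05 0 -1;0 0.05 0 -1.4;0 0 0 0;0 0 0 0")

```text
time: 8.02
tool_pos: [0.4131, 0.2549, 0.2497]
tcp_rot: [2.089, 2.346, -0.001]
wrist_force: [-0.3, -1.3, -1.8]
width: 0.776
grip_force: 51.1
```

carry_out(series="0.03 0.046 0 0;0.03 0.046 0 0;0.029 0.046 0 0;0 0 -0.04 0;0 0 -0.04 0;0 0 0 0;0 0 0 0")

```text
time: 8.9
tool_pos: [0.5035, 0.3925, 0.171]
tcp_rot: [2.092, 2.344, 0.003]
wrist_force: [0.5, 0.5, -1.1]
width: 0.777
grip_force: 51.5
```

```bash
python3 - <<'E'
from h import *
s=bot.read_state(); print(s["tool_pos"],s["time"])
n="side"; im,d,K,Rc,p=cam(n); W=cloud(d,K,Rc,p)
cv2.imwrite("pics/s2.png",cv2.resize(im[150:384,180:400],None,fx=2.5,fy=2.5))
x,y,z=W[...,0],W[...,1],W[...,2]
zr=s["tool_pos"][2]-.0205
m=((x>.4)&(x<.6)&(y>.28)&(y<.52)&(z>zr+.033)&(z<zr+.05)).astype(np.uint8)
k,l,st,_=cv2.connectedComponentsWithStats(m)
for i in range(1,k):
    if st[i,4]>40:
        P=W[l==i]; print(st[i,4],cv2.minAreaRect(P[:,:2].astype(np.float32)),np.percentile(P,[1,99],axis=0).round(3).tolist())
E
```

```text
[0.50351295 0.39254345 0.17096408] 8.9
1299 ((0.49760866165161133, 0.41322940587997437), (0.09351546317338943, 0.1263199895620346), 16.72896385192871) [[0.46, 0.349, 0.184], [0.544, 0.474, 0.199]]
```

View pics/s2.png

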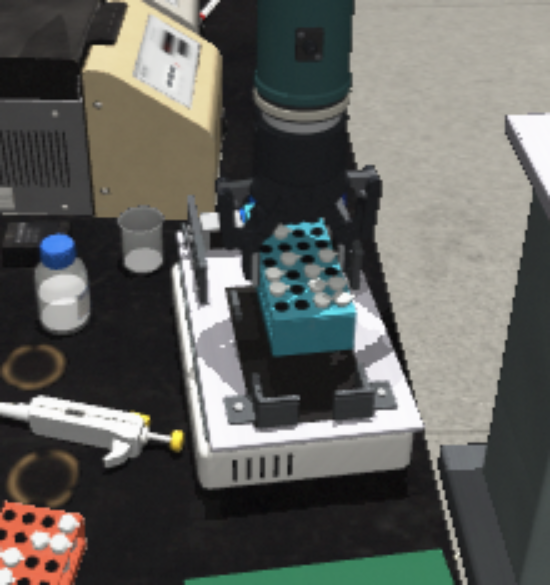

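The side view shows the rack held level over the dark pad, with its near end at about (310,340), just short of the two stops at (275,400) and (350,395). I'll lower it slowly.

carry_out(series="-0.001 0 -0.012 0;0 0 -0.012 0;0 0 -0.012 0;0 0 -0.01 0;0 0 -0.006 0;0 0 -0.004 0;0 0 -0.003 0;0 0 -0.002 0;0 0 0 0;0 0 0 0")

```text
time: 10.2
tool_pos: [0.5016, 0.3933, 0.1086]
tcp_rot: [2.09, 2.345, 0.001]
wrist_force: [-0.6, 0.4, -1.0]
width: 0.775
grip_force: 51.5
```

carry_out(series="0 0 -0.001 0;0 0 -0.001 0;0 0 -0.001 0;0 0 0 0;0 0 0 0")

```text
time: 10.82
tool_pos: [0.5016, 0.3932, 0.1063]
tcp_rot: [2.09, 2.345, 0.001]
wrist_force: [-4.5, -2.9, 5.8]
width: 0.776
grip_force: 51.9
```

carry_out(series="0 0 0 0;0 0 0 0;0 0 0 0;0 0 0 0", jaw=1)

```text
time: 11.32
tool_pos: [0.5015, 0.3932, 0.1051]
tcp_rot: [-2.09, -2.345, 0.0]
wrist_force: [-0.0, -0.4, -0.2]
width: 1.0
grip_force: 0.0
```

carry_out(series="0 0 0.015 0;0 0 0.04 0;0 0 0.05 0;0.006 -0.04 0.04 0;0.006 -0.045 0 0;0.005 -0.045 0 0;0 0 0 0;0 0 0 0")

```text
time: 12.32
tool_pos: [0.5188, 0.2635, 0.2513]
tcp_rot: [2.091, 2.344, 0.003]
wrist_force: [-0.5, 0.8, 0.4]
width: 0.998
grip_force: 0.0
```

```bash
cat > m.py <<'E'
from h import *
s=bot.read_state(); print(s["tool_pos"],s["time"])
for n in("wrist","side","scene"):
    im,d,K,Rc,p=cam(n); W=cloud(d,K,Rc,p); cv2.imwrite(f"pics/{n}_{s['time']:.1f}.png",im)
    h,sa,v=cv2.split(cv2.cvtColor(im,cv2.COLOR_BGR2HSV))
    x,y,z=W[...,0],W[...,1],W[...,2]
    blue=(h>103)&(h<130)&(sa>110); tq=(h>80)&(h<103)&(sa>80)
    for nm,m in {"rack":(x>.4)&(x<.6)&(y>.28)&(y<.52)&(z>.117)&(z<.134)&tq,
      "rackall":(x>.44)&(x<.56)&(y>.305)&(y<.475)&(z>.12)&(z<.134),
      "handle":(x>.44)&(x<.6)&(y>.17)&(y<.38)&(z>.158)&(z<.175)&blue,
      "bartop":(x>.46)&(x<.58)&(y>.17)&(y<.38)&(z>.116)&(z<.128)&~tq}.items():
        k,l,st,_=cv2.connectedComponentsWithStats(m.astype(np.uint8))
        if k<2: continue
        P=W[l==1+np.argmax(st[1:,4])]
        r=cv2.minAreaRect(P[:,:2].astype(np.float32)); print(n,nm,len(P),np.round(r[0],4),np.round(r[1],4),round(r[2],1),"z",np.percentile(P[:,2],[2,50,98]).round(3))
E
python3 m.py; ls pics
```

```text
[0.51875528 0.26345481 0.25129361] 12.325
wrist rack 6700 [0.5074 0.3614] [0.068  0.0941] 6.5 z [0.124 0.126 0.127]
wrist rackall 10895 [0.5072 0.3614] [0.0688 0.094 ] 6.6 z [0.124 0.126 0.133]
wrist handle 748 [0.5221 0.2425] [0.0352 0.0142] 5.6 z [0.159 0.164 0.166]
wrist bartop 3202 [0.5201 0.243 ] [0.1228 0.03  ] 6.0 z [0.117 0.122 0.126]
side rack 930 [0.5012 0.3927] [0.0682 0.163 ] 6.3 z [0.119 0.126 0.128]
side rackall 1517 [0.5007 0.3926] [0.0692 0.1628] 6.3 z [0.123 0.127 0.133]
side handle 70 [0.5195 0.2427] [0.0354 0.0153] 2.5 z [0.158 0.163 0.167]
side bartop 356 [0.5194 0.2437] [0.1208 0.0308] 6.8 z [0.117 0.122 0.127]
scene rack 228 [0.4994 0.4007] [0.0654 0.1769] 5.3 z [0.119 0.127 0.131]
scene rackall 420 [0.5034 0.3931] [0.0719 0.162 ] 5.0 z [0.122 0.127 0.134]
scene handle 26 [0.5196 0.2394] [0.0142 0.0313] 81.1 z [0.159 0.163 0.167]
scene bartop 162 [0.5195 0.2399] [0.1212 0.0324] 5.1 z [0.117 0.123 0.127]
s2.png
scene0.png
scene_12.3.png
side0.png
side_12.3.png
w1.png
wrist_12.3.png
```

```bash
python3 - <<'E'
from h import *
yw=np.deg2rad(6.4); ex=np.array([np.cos(yw),np.sin(yw)]); ey=np.array([-ex[1],ex[0]]); o=np.array([.502,.398])
for n in("wrist","side","scene"):
    im,d,K,Rc,p=cam(n); W=cloud(d,K,Rc,p); z=W[...,2]
    L=W[...,:2]-o; X=L@ex; Y=L@ey
    for sg in(-1,1):
        m=(abs(X*sg-.0745)<.009)&(Y>-.25)&(Y<0)&(z>.128)&(z<.140)
        if m.sum()>10: print(n,"cheek",sg,m.sum(),"X",np.percentile(X[m],[3,50,97]).round(4),"Y",np.percentile(Y[m],[1,50,99]).round(4))
        m=(X*sg>.01)&(X*sg<.06)&(Y>.075)&(Y<.12)&(z>.09)&(z<.108)
        if m.sum()>5: print(n,"stop",sg,m.sum(),"X",np.percentile(X[m],[3,97]).round(4),"Y",np.percentile(Y[m],[3,50,97]).round(4))
        m=(X*sg>.038)&(X*sg<.056)&(Y>-.1)&(Y<-.02)&(z>.091)&(z<.1)
        if m.sum()>5: print(n,"low",sg,m.sum(),"X",np.percentile(X[m],[3,97]).round(4),"Y",np.percentile(Y[m],[2,50,98]).round(4))
E
```

```text
wrist cheek -1 1575 X [-0.0762 -0.0716 -0.0683] Y [-0.1846 -0.1205 -0.0688]
wrist low -1 323 X [-0.0461 -0.0396] Y [-0.0754 -0.058  -0.0417]
wrist cheek 1 1568 X [0.0732 0.0764 0.0812] Y [-0.1839 -0.1198 -0.0681]
wrist low 1 325 X [0.0444 0.051 ] Y [-0.0753 -0.0576 -0.0416]
side cheek -1 126 X [-0.079  -0.0742 -0.0711] Y [-0.1853 -0.1198 -0.0679]
side stop -1 108 X [-0.0491 -0.0156] Y [0.0754 0.0893 0.0907]
side low -1 19 X [-0.0492 -0.0447] Y [-0.0732 -0.0571 -0.0402]
side cheek 1 108 X [0.0708 0.0748 0.0785] Y [-0.1835 -0.1207 -0.0676]
side stop 1 109 X [0.0165 0.0484] Y [0.0772 0.0895 0.0916]
side low 1 37 X [0.0421 0.0486] Y [-0.0756 -0.0572 -0.0412]
scene cheek -1 84 X [-0.078  -0.0756 -0.0687] Y [-0.1854 -0.1299 -0.0711]
scene stop -1 18 X [-0.0519 -0.0246] Y [0.0751 0.0821 0.0912]
scene cheek 1 70 X [0.0711 0.0743 0.0817] Y [-0.1851 -0.1269 -0.068 ]
```

View pics/wrist_12.3.png

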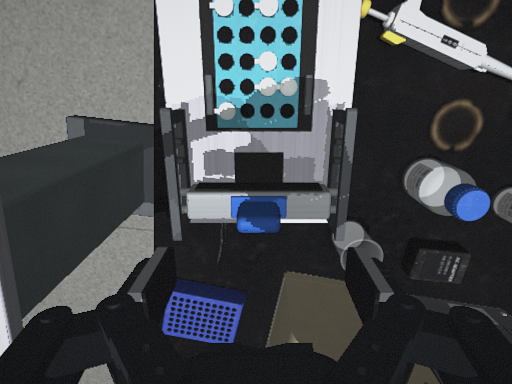

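The wrist view shows the handle at (258,212) on the silver bar, the cheeks at columns 172 and 342, and the rack seated above, square with the shaker.

carry_out(series="0.0015 -0.0215 -0.03 0;0 0 -0.03 0;0 0 -0.025 0;0 0 -0.015 0;0 0 -0.006 0;0 0 0 0;0 0 0 0", jaw=0.4)

```text
time: 13.5
tool_pos: [0.5208, 0.2421, 0.1455]
tcp_rot: [2.089, 2.345, 0.003]
wrist_force: [-0.1, -0.2, -0.0]
width: 0.702
grip_force: 0.0
```

carry_out(series="0 0 0 0;0 0 0 0;0 0 0 0;0 0 0 0;0 0 0 0;0 0 0 0;0 0 0 0", jaw=-1, grip_force=50)

```text
time: 14.38
tool_pos: [0.5207, 0.242, 0.1453]
tcp_rot: [2.09, 2.345, 0.003]
wrist_force: [0.5, -0.5, 5.9]
width: 0.414
grip_force: 50.3
```

carry_out(series="0 0 0.004 0;0 0 0.005 0;0 0 0.004 0;0 0 0 0;0 0 0 0")

```text
time: 15.0
tool_pos: [0.5198, 0.2416, 0.1571]
tcp_rot: [-2.09, -2.345, 0.0]
wrist_force: [-0.8, 0.4, -2.4]
width: 0.414
grip_force: 50.0
```

carry_out(series="-0.0011 0.01 0.0005 0;-0.0011 0.01 0 0;-0.0011 0.01 0 0;-0.0011 0.01 0 0;-0.0011 0.01 0 0;0 0 0 0;0 0 0 0")

```text
time: 15.88
tool_pos: [0.5144, 0.2916, 0.1577]
tcp_rot: [2.09, 2.346, -0.001]
wrist_force: [0.1, 0.7, -0.9]
width: 0.411
grip_force: 50.0
```

carry_out(series="-0.0006 0.005 0 0;-0.0006 0.005 0 0;0 0 0 0;0 0 0 0")

```text
time: 16.38
tool_pos: [0.5133, 0.3018, 0.1578]
tcp_rot: [-2.09, -2.345, -0.0]
wrist_force: [0.1, 0.2, -1.8]
width: 0.414
grip_force: 50.0
```

```bash
cat > n.py <<'E'
from h import *
yw=np.deg2rad(6.4); ex=np.array([np.cos(yw),np.sin(yw)]); ey=np.array([-ex[1],ex[0]]); o=np.array([.502,.398])
s=bot.read_state(); print(s["tool_pos"],s["time"],s["wrist_force"],"tcp Y",(np.array(s["tool_pos"][:2])-o)@ey,(np.array(s["tool_pos"][:2])-o)@ex)
for n in("side","scene"):
    im,d,K,Rc,p=cam(n); W=cloud(d,K,Rc,p); z=W[...,2]; L=W[...,:2]-o; X=L@ex; Y=L@ey
    cv2.imwrite(f"pics/{n}_{s['time']:.1f}.png",cv2.resize(im[180:340,230:370] if n=="side" else im[120:220,120:250],None,fx=4,fy=4,interpolation=cv2.INTER_CUBIC))
    h,sa,v=cv2.split(cv2.cvtColor(im,cv2.COLOR_BGR2HSV)); tq=(h>80)&(h<103)&(sa>80)
    for nm,m in {"rack":tq&(abs(X)<.06)&(abs(Y)<.12)&(z>.12)&(z<.13),
      "rodtop/bar":(abs(X)<.066)&(abs(X)>.025)&(Y>-.18)&(Y<-.07)&(z>.112)&(z<.145)&~tq}.items():
        if m.sum()>5: print(n,nm,m.sum(),"X",np.percentile(X[m],[1,99]).round(4),"Y",np.percentile(Y[m],[1,50,99]).round(4),"z",np.percentile(z[m],[2,50,98]).round(4))
E
python3 n.py
```

```text
[0.5132788  0.30176864 0.1578281 ] 16.375 [ 0.1115974   0.18324206 -1.76116997] tcp Y -0.09688887731890918 0.00048170459286677884
side rack 928 X [-0.0348  0.0319] Y [-0.081   0.0066  0.0785] z [0.1217 0.1261 0.1285]
side rodtop/bar 446 X [-0.065   0.0654] Y [-0.1102 -0.0855 -0.0791] z [0.1133 0.1329 0.1364]
scene rack 141 X [-0.033   0.0276] Y [-0.058  -0.0065  0.0856] z [0.1226 0.1271 0.1296]
scene rodtop/bar 176 X [-0.0646  0.0645] Y [-0.113  -0.1073 -0.0715] z [0.1129 0.133  0.138 ]
```

carry_out(series="0 0 -0.003 0;0 0 -0.003 0;0 0 -0.003 0;0 0 -0.003 0;0 0 0 0;0 0 0 0")

```text
time: 17.23
tool_pos: [0.5133, 0.3016, 0.1457]
tcp_rot: [2.09, 2.345, -0.0]
wrist_force: [0.3, -0.2, -1.4]
width: 0.415
grip_force: 50.0
```

carry_out(series="0 0 -0.001 0;0 0 -0.0005 0;0 0 0 0;0 0 0 0")

```text
time: 17.73
tool_pos: [0.5134, 0.3018, 0.1454]
tcp_rot: [2.09, 2.345, 0.001]
wrist_force: [-2.5, -0.5, 5.0]
width: 0.412
grip_force: 50.9
```

```bash
python3 n.py
```

```text
[0.51338505 0.3017643  0.14537481] 17.725 [-2.50598892 -0.53589633  4.97094762] tcp Y -0.096905032710438 0.000586802484965526
side rack 926 X [-0.0348  0.0318] Y [-0.0816  0.009   0.0789] z [0.1215 0.1261 0.1286]
side rodtop/bar 320 X [-0.0646  0.0656] Y [-0.1112 -0.0914 -0.0791] z [0.1127 0.1216 0.1327]
scene rack 150 X [-0.0342  0.0286] Y [-0.0837 -0.0093  0.0796] z [0.122  0.1271 0.1297]
scene rodtop/bar 122 X [-0.0631  0.0647] Y [-0.1125 -0.1021 -0.0708] z [0.1124 0.1221 0.134 ]
```

carry_out(series="0 0 0 0;0 0 0 0;0 0 0 0;0 0 0 0", jaw=0.4)

```text
time: 18.32
tool_pos: [0.5133, 0.3016, 0.1441]
tcp_rot: [-2.09, -2.345, 0.0]
wrist_force: [-0.4, -1.0, -0.2]
width: 0.701
grip_force: 0.0
```

carry_out(series="0 0 0.015 0;0 0 0.03 0;0 0 0.04 0;-0.01 -0.03 0.03 0;-0.02 -0.05 0 0;-0.02 -0.05 0 0;0 0 0 0;0 0 0 0")

```text
time: 19.32
tool_pos: [0.4639, 0.172, 0.2605]
tcp_rot: [2.091, 2.344, 0.004]
wrist_force: [-0.4, -0.6, 0.5]
width: 0.701
grip_force: 0.0
```

```bash
python3 n.py; python3 m.py | grep -v wrist; ls pics
```

```text
[0.46392352 0.17200694 0.26049647] 19.325 [-0.3652877  -0.62905456  0.46656623] tcp Y -0.22034031353805653 -0.06303038768454006
side rack 912 X [-0.0346  0.032 ] Y [-0.0804  0.0089  0.0787] z [0.1218 0.1261 0.1286]
side rodtop/bar 319 X [-0.0651  0.0656] Y [-0.1106 -0.0911 -0.0799] z [0.1126 0.1219 0.1252]
scene rack 187 X [-0.0339  0.0322] Y [-0.0812 -0.0103  0.0771] z [0.1218 0.1269 0.1297]
scene rodtop/bar 115 X [-0.0564  0.0639] Y [-0.1133 -0.1029 -0.0742] z [0.1132 0.1223 0.1257]
[0.46398761 0.17262016 0.25995428] 19.425
side rack 916 [0.5011 0.3931] [0.0681 0.1688] 6.2 z [0.119 0.126 0.128]
side rackall 1619 [0.509 0.39 ] [0.0912 0.1734] 4.0 z [0.122 0.127 0.133]
side handle 75 [0.5138 0.301 ] [0.0346 0.0167] 7.2 z [0.159 0.164 0.167]
side bartop 315 [0.5197 0.3055] [0.1202 0.0373] 4.5 z [0.117 0.123 0.127]
scene rack 155 [0.4929 0.3718] [0.1167 0.0636] 68.4 z [0.122 0.127 0.131]
scene rackall 357 [0.5023 0.3914] [0.0717 0.1689] 5.1 z [0.122 0.128 0.134]
scene handle 11 [0.5232 0.2976] [0.0138 0.0115] 55.9 z [0.159 0.164 0.166]
scene bartop 156 [0.52   0.3058] [0.1207 0.039 ] 5.7 z [0.116 0.122 0.127]
s2.png
scene0.png
scene_12.3.png
scene_16.4.png
scene_17.7.png
scene_19.3.png
scene_19.4.png
side0.png
side_12.3.png
side_16.4.png
side_17.7.png
side_19.3.png
side_19.4.png
w1.png
wrist_12.3.png
wrist_19.4.png
```

View pics/side_19.3.png

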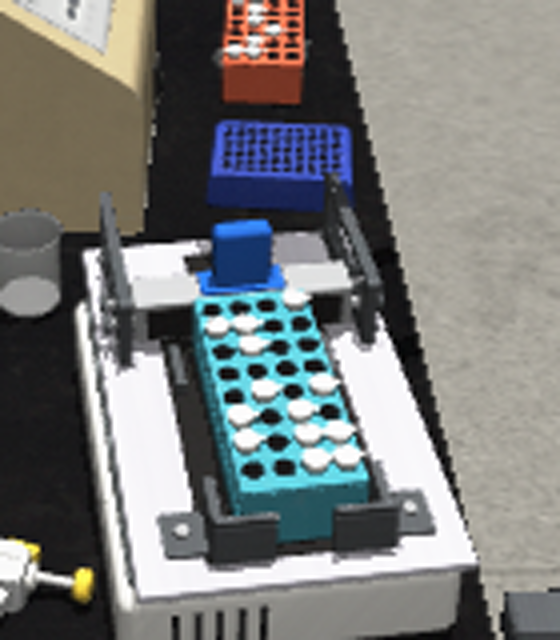

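The rack sits between the stops at (240,530) and (365,525) and the bar at (245,285), which is down and level against it. The arm is clear of everything.

```bash
python3 -c "
from workcell import bot
print(bot.finish_job())"
```

```text
the job is handed in; nothing more can be done
None
```

The turquoise rack is on the shaker platform against the stops, the bar is fully down in the notches nearest it, and the job was handed in at about 19.5 s; the hand-in call returned no verdict.

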